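# Shingle resin sample boards in a display case

## Robot

A 6-joint arm with a two-finger parallel gripper is mounted at the origin on the work surface. World frame = base frame: x ahead of the robot, y to its left, z up, the work surface at z = 0. Lengths are in m, angles in rad, forces in N, time in s.
With the tool pointing down it reaches from about 0.3 to 0.825 m from the base axis. Payload 5.4 kg.
Tool frame: the origin (TCP) lies between the finger pads; the fingertips stand 14 mm ahead of it and the grasp point (between the pads) lies 5 mm behind it; z points along the fingers, y is the line along which they close (so a half turn about z gives the same grasp; the last joint's range is limited). The gripper opens to 92 mm and grips with 3 to 60 N. Pads are 20 mm wide; open, the fingers measure 128 mm over their backs; the gripper's body (75 mm by 189 mm) begins 69 mm behind the grasp point.
Start: joints at [1.002, 0.158, 1.597, -0, 1.386, -0.21], TCP at [0.202, 0.538, 0.229] pointing down, gripper open.
Joint ranges: [-2.91, 2.91], [-0.94, 2.29], [0.18, 2.7], [-1.29, 4.43], [0.17, 2.64], [-3, 3]. Speed limits (rad/s): [2.57, 2.57, 3.14, 3.14, 3.14, 3.14].

## Interface

Orientations are given as a unit quaternion [w, x, y, z].
In Python, from cell import env gives the robot as it stands.
- The arm moves only by the tool move_arm, never from a script. Its argument "deltas" is one flat list of numbers, 6 for each row, row after row: the shift along the tool's x, y, z in m, then the turn, a rotation vector about the tool's x, y, z in degrees. A call has 1 to 5 rows; each row is the pose to reach, as a shift and turn from the pose commanded when the call began, along the tool's axes at that moment; what a row does not reach only later rows make up. A row lasts 1/8 s, in which the tool goes at most 62.5 mm and 10.7 degrees, less where a joint would pass 70% of its speed; a pose out of reach is approached as far as the arm can. A call with a gripper value outside its range is refused whole. "hand" is the finger opening in m, from 0 to 0.0919, set as the call begins (left out, the last holds). The fingers move at their own pace and stop on an object; "squeeze" is the grip in N (left out, the last holds). Time passes only in rows, so rows that repeat a pose let the fingers close. It gives the time, the measured TCP pose, the force, the opening and the grip force at its end, in the units of the state.
- env.observe(): the state, without advancing time (a new reading comes with each control period).
- env.snapshot(name): name is "side" or "top"; returns the picture (420x560x3 uint8, red, green, blue); there is no depth.
- env.calibration(name): a dict with "intrinsics" (3x3 intrinsics, pixels), "extrinsics" (4x4, takes a point from camera to world coordinates). Camera axes: x right, y up, looking along -z (the intrinsics and any distortion apply to the point x, -y, -z); pixel columns grow to the right and rows downward; lengths in m; the calibration is good to about 2 mm. A picture is of the moment at which its call begins. calibration takes no time and is no camera call.
- env.hand_in(): hands the job in; it is judged then, once.
Trained networks look in the newest picture that a camera, given by its name, has taken for a name from the list of things; names that differ only in an ending like _2 or _b are one class to them, and where a whole thing is asked for, a point or a joint stands for the part that bears it (a point fixed in the world has none). Each returns a list of dicts, best first, with "confidence" (0 to 1); they miss things now and then, are a little off and sometimes report something else, mostly with a low value. They report only what shows in the picture. A call takes as long as a camera call. They do not tell look-alikes from the thing itself.
- env.look_for(camera, name): "rect" ([left, top, right, bottom] in pixels, round what is visible of it).
- env.place_of(camera, name): "at" ([column, row] in pixels: a listed point, or the origin of a listed thing).
The state is a dict: "time": time; "qpos": joint angles; "joint_vel": joint speeds; "tau": joint torques, N m; "eef_pos": TCP position; "orientation": TCP orientation; "force": force on the tool from outside, world axes, zero at the start; "wrist_torque": the same for the moment, N m; "width": opening from 0.0 (shut) to 1.0 (fully open); "gripper_force": force on a finger pad.
Only numpy, scipy, OpenCV 4.12 (cv2) and the standard library are available. Lean on these libraries where they do the work, as an engineer would, in place of code of your own. Each camera call takes 0.05 s, during which the arm holds its last target. There are 200 camera calls.

## Task

Lift the clear lid of the sample case by its bow handle until it leans back on its stop, and leave it open. Then lay the two sample boards from the table into the case, shingled rightwards (as the robot sees it) from the board already there: each one, in line with the row, overlaps the right-hand end of the one before by about a third of its length and rests on it, with its own right-hand end down on the case floor. Lay the boards down, do not drop them; keep the first board where it is, and do not disturb the other things on the table.

Things in the scene. Friction and masses are not known exactly. Their poses are not given: they have to be found in the camera images.
- case: shallow wooden sample case fixed to the table, 158 mm deep (its x, away from the robot) x 306 mm long (its y, to the left) x 40 mm high without the lid; origin at the centre of its underside. Walls 8 mm thick, grey felt floor 10 mm above the origin, so the bay inside is 142 x 290 mm and 30 mm deep. It may stand a little turned.
- lid (a joint): hinge of the case's lid (clear sheet in a wooden frame, 158 x 306 x 10 mm, 250 g, lying on top of the case when shut). 0 = shut, grows as it opens upwards and away from the robot, 1.95 rad = leaning back on its stop. Free hinge with light damping: let go before it is past upright, it falls shut; past upright it falls back on the stop and stays, its handle then reaching up to 225 mm above the table.
- lid_handle (a point): middle of the brass bow handle on the lid's front edge: a round bar 10 mm thick and 96 mm long, parallel to the case's y, standing 35 mm off the lid's edge. With the lid shut it lies 193 mm in front of the hinge line and 5 mm above it (45 mm above the table); it swings about the hinge with the lid.
- lid_hinge (a point): middle of the lid's hinge line, on the top rear edge of the case (case frame x = +79 mm, y = 0, z = 40 mm); the hinge line runs along the case's y.
- sample_first: the first sample board: flat oblong wood-fibre board with a glossy white resin face with a blue and a gold streak, 110 x 55 x 8 mm, about 50 g; origin at the centre of its underside, x along its 110 mm length, y along its 55 mm width, z up out of the resin face. It lies flat on the case floor near the left end of the bay, its x along the case's -y, that is, pointing to the right, the way the row is to go.
- sample_a: Sample board: flat oblong wood-fibre board with a glossy white resin face with a blue and a gold streak, 110 x 55 x 8 mm, about 50 g; origin at the centre of its underside, x along its 110 mm length, y along its 55 mm width, z up out of the resin face. Lies flat on the table to the right of the case; like sample_b in all respects, and the two may be laid in either order and either way round.
- sample_b: The other loose sample board: flat oblong wood-fibre board with a glossy white resin face with a blue and a gold streak, 110 x 55 x 8 mm, about 50 g; origin at the centre of its underside, x along its 110 mm length, y along its 55 mm width, z up out of the resin face. Lies flat on the table to the right of the case.
- mixing_cup: Bystander, to be left alone: clear plastic mixing cup, 80 mm across, 105 mm tall, with a wooden stir stick standing in it to 150 mm; origin at the underside.
- palette_knife: Bystander, to be left alone: palette knife with a dark round wooden handle, 205 mm long, lying to the left of the case; origin at the table, 30 mm from the handle's end towards the blade, x towards the blade.
- mica_jar: Bystander, to be left alone: low clear jar with a white lid, 68 mm across, 55 mm tall; origin at the underside.
- resin_bottle: Bystander, to be left alone: white bottle with a black cap, 68 mm across, 190 mm tall; origin at the underside.
- tape_roll: Bystander, to be left alone: roll of pale paper tape lying flat, 104 mm across, 25 mm tall; origin at the underside.
- jar_cap: Bystander, to be left alone: brass screw cap lying mouth up, 48 mm across, 16 mm tall; origin at the underside.
There are look-alikes about, which are no part of the job. Leave any green or red look-alike of the sample_a alone. What is shaped like the sample_b but black is not meant.

How it is judged:
On the way, in this order (a step that is already met when the one before it is completed fails the run):
1. the lid leans back on its stop (value of joint lid above 1.9 rad), for 0.2 s.
2. one sample board lies shingled on the first board, let go (((angle between sample_a's own z axis and vertical between 0.04 and 0.2 rad and y of sample_a in the frame of sample_first between -0.015 and 0.015 m and angle between the x axis of sample_a and the x axis of sample_first, either way round below 0.2 rad and contact force between sample_a and case above 0.01 N and contact force between the fingers and sample_a below 0.05 N and linear speed of sample_a below 0.02 m/s and contact force between sample_a and sample_first above 0.02 N and horizontal distance between sample_a and sample_first between 0.055 and 0.093 m and x of sample_a in the frame of sample_first between 0.055 and 0.093 m) or (angle between sample_b's own z axis and vertical between 0.04 and 0.2 rad and y of sample_b in the frame of sample_first between -0.015 and 0.015 m and angle between the x axis of sample_b and the x axis of sample_first, either way round below 0.2 rad and contact force between sample_b and case above 0.01 N and contact force between the fingers and sample_b below 0.05 N and linear speed of sample_b below 0.02 m/s and contact force between sample_b and sample_first above 0.02 N and horizontal distance between sample_b and sample_first between 0.055 and 0.093 m and x of sample_b in the frame of sample_first between 0.055 and 0.093 m))), for 0.2 s.
At the end, for the whole second after the job is handed in: Lid on its stop (over 1.9 rad); first board flat, moved under 15 mm; each loose board rests on the one before it, 55 to 93 mm further right, within 15 mm of the first board's centre line and 0.2 rad of its direction, sloping 0.04 to 0.20 rad, other end touching the case, released, at rest (value of joint lid above 1.9 rad and distance of sample_first from where it was at the start of the episode below 0.015 m and angle between sample_first's own z axis and vertical below 0.03 rad and linear speed of sample_first below 0.02 m/s and (((angle between sample_a's own z axis and vertical between 0.04 and 0.2 rad and y of sample_a in the frame of sample_first between -0.015 and 0.015 m and angle between the x axis of sample_a and the x axis of sample_first, either way round below 0.2 rad and contact force between sample_a and case above 0.01 N and contact force between the fingers and sample_a below 0.05 N and linear speed of sample_a below 0.02 m/s and contact force between sample_a and sample_first above 0.02 N and horizontal distance between sample_a and sample_first between 0.055 and 0.093 m and x of sample_a in the frame of sample_first between 0.055 and 0.093 m) and (angle between sample_b's own z axis and vertical between 0.04 and 0.2 rad and y of sample_b in the frame of sample_first between -0.015 and 0.015 m and angle between the x axis of sample_b and the x axis of sample_first, either way round below 0.2 rad and contact force between sample_b and case above 0.01 N and contact force between the fingers and sample_b below 0.05 N and linear speed of sample_b below 0.02 m/s and contact force between sample_b and sample_a above 0.02 N and horizontal distance between sample_b and sample_a between 0.055 and 0.093 m and x of sample_b in the frame of sample_first between 0.11 and 0.186 m)) or ((angle between sample_b's own z axis and vertical between 0.04 and 0.2 rad and y of sample_b in the frame of sample_first between -0.015 and 0.015 m and angle between the x axis of sample_b and the x axis of sample_first, either way round below 0.2 rad and contact force between sample_b and case above 0.01 N and contact force between the fingers and sample_b below 0.05 N and linear speed of sample_b below 0.02 m/s and contact force between sample_b and sample_first above 0.02 N and horizontal distance between sample_b and sample_first between 0.055 and 0.093 m and x of sample_b in the frame of sample_first between 0.055 and 0.093 m) and (angle between sample_a's own z axis and vertical between 0.04 and 0.2 rad and y of sample_a in the frame of sample_first between -0.015 and 0.015 m and angle between the x axis of sample_a and the x axis of sample_first, either way round below 0.2 rad and contact force between sample_a and case above 0.01 N and contact force between the fingers and sample_a below 0.05 N and linear speed of sample_a below 0.02 m/s and contact force between sample_a and sample_b above 0.02 N and horizontal distance between sample_a and sample_b between 0.055 and 0.093 m and x of sample_a in the frame of sample_first between 0.11 and 0.186 m)))).
It fails at once if a bystander is moved more than 30 mm (distance of any of mixing_cup, palette_knife, mica_jar, resin_bottle, tape_roll, jar_cap from where it was at the start of the episode above 0.03 m).
It fails at once if a board is dropped or thrown into the case (faster than 0.6 m/s within 35 mm of the case floor) ((linear speed of sample_first above 0.6 m/s and z of sample_first in the frame of case below 0.045 m and x of sample_first in the frame of case between -0.071 and 0.071 m and y of sample_first in the frame of case between -0.145 and 0.145 m) or (linear speed of sample_a above 0.6 m/s and z of sample_a in the frame of case below 0.045 m and x of sample_a in the frame of case between -0.071 and 0.071 m and y of sample_a in the frame of case between -0.145 and 0.145 m) or (linear speed of sample_b above 0.6 m/s and z of sample_b in the frame of case below 0.045 m and x of sample_b in the frame of case between -0.071 and 0.071 m and y of sample_b in the frame of case between -0.145 and 0.145 m)).
It also fails if it takes over 72 s, if anything falls off the work surface, if the arm or the gripper's body presses on something with over 40 N, if the wrist force passes 120 N, or if a joint passes its speed limit or range.

## Working session

There is one attempt and no reset: what is moved stays moved. The work goes in short steps, Python scripts to look and compute and a tool call to move; the robot and the scene stay as the last step left them, time stands still between calls to the robot, and variables do not carry over. Pictures are saved under pics/ and viewed, at most 10 in all, crops included, and the job is handed in when it is done.

Besides the shell and the picture viewer there is one more tool, called after "Request:" in YAML: its name, and indented under it one key for each argument. move_arm: Moves the arm, as the interface text tells. Its arguments: {"type":"object","properties":{"deltas":{"type":"array"},"hand":{"type":"number"},"squeeze":{"type":"number"}},"required":["deltas"]}

```bash
mkdir -p pics; ls
cat > h.py <<'E'
import numpy as np,cv2
from cell import env
def ray(cam,px):
    c=env.calibration(cam);K=np.array(c["intrinsics"]);T=np.array(c["extrinsics"])
    d=np.linalg.inv(K)@np.array([px[0],px[1],1.]);d=np.array([d[0],-d[1],-d[2]])
    return T[:3,3],T[:3,:3]@d
def at(cam,px,z):
    o,d=ray(cam,px);return o+d*(z-o[2])/d[2]
def proj(cam,p):
    c=env.calibration(cam);K=np.array(c["intrinsics"]);T=np.array(c["extrinsics"])
    q=T[:3,:3].T@(np.array(p)-T[:3,3]);q=np.array([q[0],-q[1],-q[2]]);u=K@q;return u[:2]/u[2]
def save(cam,name,crop=None,s=1):
    im=np.array(env.snapshot(cam))
    o=im
    if crop: o=im[crop[1]:crop[3],crop[0]:crop[2]]
    o=cv2.resize(o,None,fx=s,fy=s,interpolation=cv2.INTER_CUBIC)
    cv2.imwrite(f"pics/{name}.png",o[...,::-1]);return im
E
python3 - <<'E'
from h import *
np.set_printoptions(precision=4,suppress=True)
for c in("top","side"):
    save(c,c+"0");print(env.calibration(c))
    for n in("lid_handle","lid_hinge","case","sample_first","sample_a"):
        z={"lid_handle":.045,"lid_hinge":.04,"sample_first":.01}.get(n,0)
        for r in env.place_of(c,n): print(c,n,np.round(r["at"],1),round(r["confidence"],2),at(c,r["at"],z))
print(env.observe())
a=cv2.imread("pics/top0.png");b=cv2.imread("pics/side0.png")
E
```

```text
pics
{'intrinsics': array([[532.9484,   0.    , 279.6556],
       [  0.    , 532.9484, 208.8508],
       [  0.    ,   0.    ,   1.    ]]), 'extrinsics': array([[-0.008 ,  0.9961, -0.0877,  0.4182],
       [-0.9999, -0.0066,  0.0156,  0.0082],
       [ 0.015 ,  0.0878,  0.996 ,  1.5087],
       [ 0.    ,  0.    ,  0.    ,  1.    ]])}
top lid_handle [217.  250.8] 0.85 [0.4332 0.1574 0.045 ]
top lid_hinge [371.9 147.7] 0.74 [ 0.7179 -0.2748  0.04  ]
top lid_hinge [228.8 183.1] 0.69 [0.6202 0.1257 0.04  ]
top case [225.7 214.8] 0.74 [0.5352 0.1376 0.    ]
top sample_a [370.8 242.5] 0.96 [ 0.4537 -0.273   0.    ]
top sample_a [370.4 197. ] 0.88 [ 0.5833 -0.2749  0.    ]
top sample_a [380.6 290.2] 0.87 [ 0.3195 -0.2976  0.    ]
top sample_a [313.9 184.6] 0.84 [ 0.62   -0.1139  0.    ]
top sample_a [312.5 279.1] 0.7 [ 0.3522 -0.1063  0.    ]
{'intrinsics': array([[444.349 ,   0.    , 283.3285],
       [  0.    , 444.349 , 203.1611],
       [  0.    ,   0.    ,   1.    ]]), 'extrinsics': array([[ 0.9166,  0.2598, -0.3038,  0.2096],
       [-0.3994,  0.6286, -0.6674, -0.7711],
       [ 0.0176
[... 439 characters left out ...]
. ] 0.78 [ 0.6163 -0.1238  0.    ]
side sample_a [342.7 286.1] 0.77 [ 0.584  -0.2789  0.    ]
side sample_a [234.3 338.8] 0.68 [ 0.3195 -0.3081  0.    ]
side sample_a [289.7 305.6] 0.57 [ 0.4541 -0.2797 -0.    ]
{'time': 0.6, 'qpos': array([ 1.0019,  0.1584,  1.597 , -0.    ,  1.3862, -0.2101]), 'joint_vel': array([ 0.0012,  0.0018, -0.0015, -0.0001, -0.0015, -0.0007]), 'tau': array([  0.0006, -38.5378, -32.2208,   0.0703,   0.0308,  -0.    ]), 'eef_pos': array([0.2019, 0.5383, 0.2286]), 'orientation': array([-0.    ,  0.1784,  0.984 , -0.    ]), 'force': array([-0.3836, -0.3762,  0.0659]), 'wrist_torque': array([-0.052 , -0.0375, -0.0142]), 'gripper_force': 0.0, 'width': 0.9987140126735036}
```

View pics/top0.png

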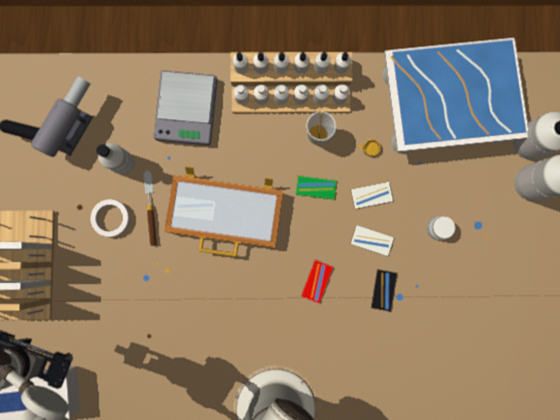

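View pics/side0.png

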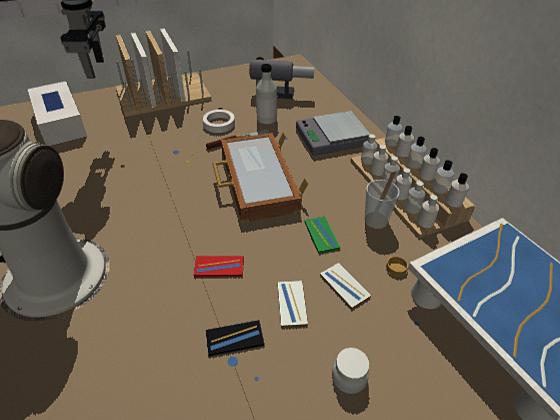

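The top picture shows the case at about (225,212), turned about −7°, with its handle at (219,248). The two white boards are at (372,195) and (372,240). The green, red and black ones are look-alikes. Next I measure by colour segmentation.

```bash
cat >> h.py <<'E'
def rect(cam,mask,z,near=None,hull=True):
    """min-area rect of the blob nearest to pixel near -> centre, yaw of long side, sizes (world, at height z)"""
    n,l,s,c=cv2.connectedComponentsWithStats(mask.astype(np.uint8))
    i=1+np.argmin([np.hypot(*(c[k]-near))+(1e3 if s[k,4]<60 else 0) for k in range(1,n)])
    cs,_=cv2.findContours((l==i).astype(np.uint8),cv2.RETR_EXTERNAL,cv2.CHAIN_APPROX_NONE)
    pts=np.array([at(cam,p,z)[:2] for p in max(cs,key=len)[:,0,:]],np.float32)
    (x,y),(w,h),a=cv2.minAreaRect(pts*1000)
    if w<h: w,h,a=h,w,a+90
    return np.array([x,y])/1000,((a+90)%180)-90,(round(w,1),round(h,1))
def upimg(im,f=4): return cv2.resize(im,None,fx=f,fy=f,interpolation=cv2.INTER_CUBIC)
E
python3 - <<'E'
from h import *
for c,nb in(("top",[(372,195),(372,240)]),("side",[(345,285),(291,303)])):
    im=cv2.imread(f"pics/{c}0.png");h=cv2.cvtColor(im,cv2.COLOR_BGR2HSV)
    m=((h[...,1]<70)&(h[...,2]>150))
    blue=((h[...,0]>95)&(h[...,0]<125)&(h[...,1]>80))
    for p in nb:
        k=np.zeros(m.shape,np.uint8);cv2.circle(k,p,34,1,-1)
        mm=cv2.morphologyEx(((m|blue)&(k>0)).astype(np.uint8),cv2.MORPH_CLOSE,np.ones((5,5)))
        print(c,p,rect(c,mm,.008,p))
    if c=="top":
        for nm,p,z in(("case",(225,212),.05),("handle",(219,250),.045)):
            if nm=="case": mm=(h[...,0]<14)&(h[...,1]>150)&(h[...,2]>90)
            else: mm=(h[...,0]>14)&(h[...,0]<28)&(h[...,1]>170)&(h[...,2]>110)
            k=np.zeros(mm.shape,bool);k[170:265,155:295]=1
            print(nm,rect(c,mm&k,z,p))
    for p in nb+[(225,212),(222,176)]: print(p,h[p[1],p[0]])
E
```

```text
top (372, 195) (array([ 0.58852844, -0.27696222]), -79.70265865325928, (113.4, 58.1))
top (372, 240) (array([ 0.46030005, -0.27442093]), 71.12638854980469, (112.5, 58.2))
case (array([0.47603928, 0.14337563]), 89.57528686523438, (5.5, 0.0))
handle (array([0.44755524, 0.15757063]), 81.6688461303711, (122.0, 43.4))
(372, 195) [ 32  18 226]
(372, 240) [ 28  21 232]
(225, 212) [104  14 205]
(222, 176) [ 17  95 177]
side (345, 285) (array([ 0.58772522, -0.27890649]), -78.9454984664917, (111.2, 55.2))
side (291, 303) (array([ 0.45907449, -0.27629059]), 70.89519500732422, (111.3, 56.2))
(345, 285) [ 34  17 205]
(291, 303) [ 30  21 226]
(225, 212) [ 18  84 136]
(222, 176) [ 16  86 137]
```

Run:
```python
import cv2,numpy as np
a=cv2.imread("pics/top0.png")[165:265,155:285]
b=cv2.imread("pics/side0.png")[125:220,205:305]
a=cv2.resize(a,(520,400),interpolation=cv2.INTER_CUBIC)
cv2.imwrite("pics/crop1.png",cv2.resize(a,(780,600)))
```

```text
(no output)
```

View pics/crop1.png

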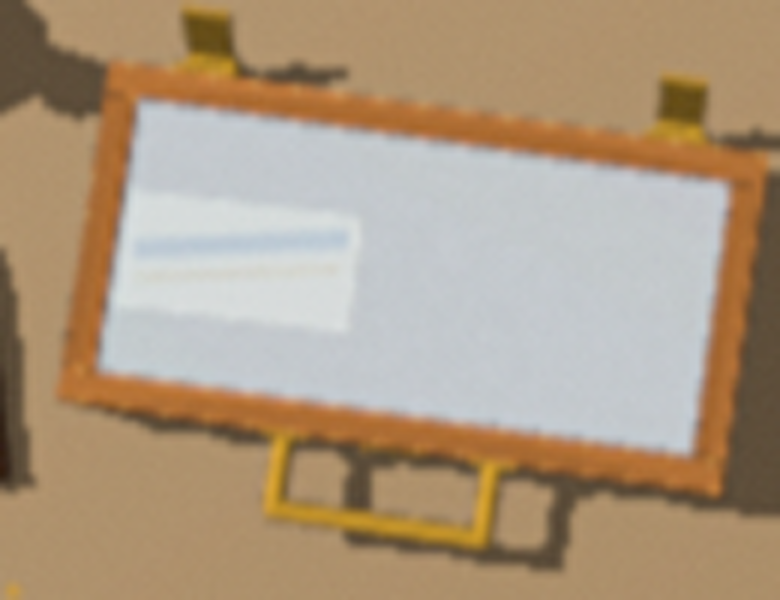

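The crop shows the lid's frame corners at about (173,176), (283,191), (275,247) and (165,231) in picture pixels. The bow bar runs from (200,250) to (236,255), and the first board is at the left end.

Run:
```python
from h import *
np.set_printoptions(precision=4,suppress=True)
P=[at("top",p,.05)[:2] for p in((173.1,175.8),(283,191.3),(274.7,247.3),(165,231.3))]
print(np.array(P),np.mean(P,0),[np.linalg.norm(P[i]-P[(i+1)%4]) for i in range(4)])
e=P[0]+P[3]-P[1]-P[2];t=np.arctan2(-e[0],e[1]);print("yaw",t,np.degrees(t))
ct=np.mean(P,0);R=np.array([[np.cos(t),-np.sin(t)],[np.sin(t),np.cos(t)]])
print("handle pred",ct+R@[-.114,0],"hinge",ct+R@[.079,0])
A=at("top",(199.7,249.7),.045);B=at("top",(235.8,255),.045);print("handle seen",A,B,(A+B)/2,np.linalg.norm(A-B))
Q=[at("top",(155+x/6,165+y/6),.018)[:2] for x,y in((125,190),(360,217),(350,332),(116,306))]
print("first",np.array(Q),[np.linalg.norm(Q[i]-Q[(i+1)%4]) for i in range(4)])
for p in Q: print("case frame",R.T@(p-ct))
```

```text
[[ 0.64    0.2781]
 [ 0.5952 -0.0243]
 [ 0.4414 -0.0003]
 [ 0.4873  0.2987]] [0.541 0.138] [np.float64(0.3057383637946559), np.float64(0.1556421264288512), np.float64(0.30253363813237577), np.float64(0.154144601925519)]
yaw -0.14971972593351096 -8.578308405845558
handle pred [0.4283 0.155 ] hinge [0.6191 0.1263]
handle seen [0.4365 0.2046 0.045 ] [0.4213 0.1061 0.045 ] [0.4289 0.1554 0.045 ] 0.09969374140475146
first [[0.5858 0.2758]
 [0.5724 0.1661]
 [0.5185 0.1706]
 [0.5314 0.2795]] [np.float64(0.11054522234983463), np.float64(0.054058552355112574), np.float64(0.10966967510707508), np.float64(0.05448914152246169)]
case frame [0.0237 0.1429]
case frame [0.0269 0.0324]
case frame [-0.0271  0.0289]
case frame [-0.0306  0.1385]
```

Request:
move_arm:
  deltas: [-0.043,-0.035,0,0,0,9.75,-0.087,-0.07,0,0,0,19.5,-0.13,-0.105,0,0,0,29.25,-0.174,-0.14,0,0,0,39,-0.217,-0.174,0,0,0,48.75]
  hand: 0.022
  squeeze: 12

```text
time: 1.23
eef_pos: [0.3447, 0.2977, 0.2289]
orientation: [0.0, 0.571, 0.821, 0.0]
force: [1.3, 0.1, -0.3]
width: 0.481
gripper_force: 0.0
```

```bash
cat >> h.py <<'E'
from scipy.spatial.transform import Rotation as Rot
def tool(yaw,tilt=0):
    "tool down with its y at world angle yaw (deg), then turned by tilt (deg) about its own y"
    a=np.radians(yaw);y=np.array([np.cos(a),np.sin(a),0]);z=np.array([0,0,-1.])
    return Rot.from_matrix(np.c_[np.cross(y,z),y,z])*Rot.from_euler('y',tilt,degrees=True)
def plan(targets,start=None):
    "targets: (pos,Rotation); prints shift and turn of each from the start pose (default: measured)"
    if start is None:
        o=env.observe();q=o["orientation"];start=(o["eef_pos"],Rot.from_quat([*q[1:],q[0]]))
        print("now",np.round(o["eef_pos"],4),"qpos",np.round(o["qpos"],2),"t",o["time"],"yaw",np.degrees(np.arctan2(*start[1].as_matrix()[[1,0],1])).round(1))
    p0,R0=start
    for p,R in targets:
        print(np.round(R0.inv().apply(np.array(p)-p0),4).tolist(),np.round((R0.inv()*R).as_rotvec(degrees=True),1).tolist())
E
python3 - <<'E'
from h import *
plan([((.4286,.1553,.13),tool(-8.6)),((.4286,.1553,.048),tool(-8.6))])
E
```

```text
now [0.3447 0.2977 0.2289] qpos [ 0.45 -0.16  1.92 -0.    1.39  0.09] t 1.225 yaw 20.4
[-0.1627, 0.0289, 0.0989] [0.1, -0.0, 29.0]
[-0.1627, 0.0289, 0.1809] [0.1, -0.0, 29.0]
```

Request:
move_arm:
  deltas: [-0.05,0.01,0.03,0,0,9.7,-0.1,0.02,0.06,0,0,19.4,-0.15,0.027,0.08,0,0,29,-0.163,0.029,0.099,0,0,29,-0.163,0.029,0.099,0,0,29]

```text
time: 1.85
eef_pos: [0.4279, 0.1562, 0.1284]
orientation: [-0.001, 0.757, 0.653, -0.001]
force: [0.1, 0.4, 1.4]
width: 0.238
gripper_force: 0.0
```

Run:
```python
from h import *
plan([((.4286,.1553,.13),tool(-8.6)),((.4286,.1553,.048),tool(-8.6))])
print(proj("side",(.4286,.1553,.045)))
save("side","s1",(160,100,340,235),4)
```

```text
now [0.4279 0.1562 0.1284] qpos [ 0.08 -0.05  2.02  0.    1.17  0.23] t 1.85 yaw -8.4
[-0.0007, 0.0008, -0.0016] [-0.2, 0.0, 0.2]
[-0.0007, 0.001, 0.0804] [-0.2, 0.0, 0.2]
[215.87470293 173.40835669]
```

View pics/s1.png

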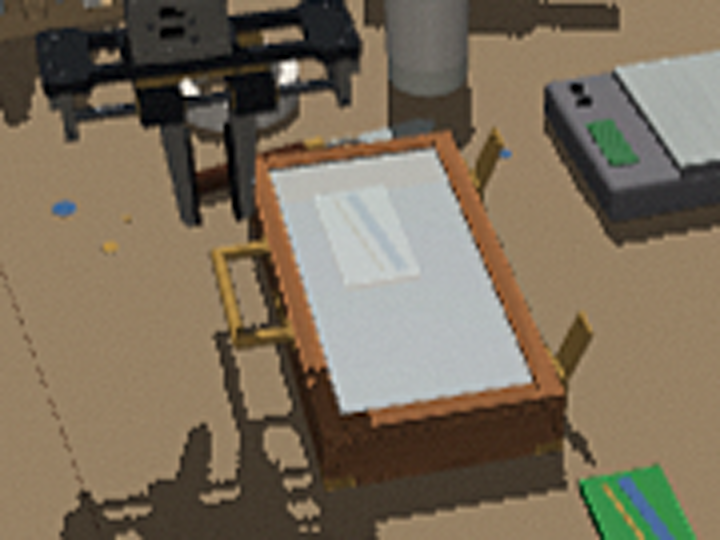

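The fingers, about 22 mm apart, stand above the bow. The bar's middle shows at about (217,173), and the prediction was (216,173), so I go down.

Request:
move_arm:
  deltas: [0,0.001,0.03,0,0,0,0,0.001,0.06,0,0,0,0,0.001,0.08,0,0,0,0,0.001,0.08,0,0,0,0,0.001,0.08,0,0,0]

```text
time: 2.52
eef_pos: [0.4307, 0.1576, 0.0511]
orientation: [0.001, 0.756, 0.654, 0.001]
force: [0.4, -0.5, 1.1]
width: 0.241
gripper_force: 0.0
```

Request:
move_arm:
  deltas: [0,0,0,0,0,0,0,0,0,0,0,0,0,0,0,0,0,0]
  hand: 0
  squeeze: 15

```text
time: 2.9
eef_pos: [0.4299, 0.1572, 0.0507]
orientation: [-0.0, 0.756, 0.654, 0.0]
force: [-3.9, 2.0, 6.7]
width: 0.102
gripper_force: 15.0
```

Run:
```python
from h import *
o=env.observe();print(o["width"]*.0919,o["gripper_force"],o["force"])
h=np.array([.6191,.1263,.04]);t=np.radians(-8.6);u=np.array([np.cos(t),np.sin(t),0])
p=o["eef_pos"];r=(h-p)@u; print("horizontal to hinge",r)
q=o["orientation"];R0=Rot.from_quat([*q[1:],q[0]])
for a in range(0,110,7):
    b=np.radians(a); f=lambda b:-.193*np.cos(b)*u+np.array([0,0,.193*np.sin(b)])
    # bar starts 5 mm above hinge: offset angle
    a0=np.arcsin(.005/.193); d=f(b+a0)-f(a0)
    print(a,np.round(R0.inv().apply(d),3).tolist())
```

```text
0.009410083687005685 15.001593679189682 [-3.89980845  1.96420227  6.66440156]
horizontal to hinge 0.19170857460817148
0 [0.0, 0.0, 0.0]
7 [0.0, 0.002, -0.023]
14 [-0.0, 0.007, -0.047]
21 [-0.0, 0.015, -0.069]
28 [-0.0, 0.025, -0.09]
35 [-0.0, 0.038, -0.11]
42 [-0.0, 0.053, -0.128]
49 [-0.0, 0.07, -0.144]
56 [-0.0, 0.089, -0.158]
63 [-0.0, 0.11, -0.169]
70 [-0.001, 0.132, -0.178]
77 [-0.001, 0.154, -0.184]
84 [-0.001, 0.178, -0.187]
91 [-0.001, 0.201, -0.188]
98 [-0.001, 0.225, -0.185]
105 [-0.001, 0.248, -0.18]
```

Request:
move_arm:
  deltas: [0,0.002,-0.023,0,0,0,0,0.007,-0.047,0,0,0,0,0.015,-0.069,0,0,0,0,0.025,-0.09,0,0,0,0,0.038,-0.11,0,0,0]

```text
time: 3.52
eef_pos: [0.4652, 0.1518, 0.1599]
orientation: [-0.002, 0.756, 0.654, -0.002]
force: [-5.0, 1.0, 0.7]
width: 0.101
gripper_force: 15.0
```

Request:
move_arm:
  deltas: [0,0.015,-0.018,0,0,0,0,0.032,-0.034,0,0,0,0,0.051,-0.048,0,0,0,0,0.072,-0.059,0,0,0,0,0.094,-0.068,0,0,0]

```text
time: 4.15
eef_pos: [0.561, 0.1374, 0.23]
orientation: [0.001, 0.756, 0.654, 0.0]
force: [-1.1, -1.5, 2.2]
width: 0.1
gripper_force: 15.0
```

Request:
move_arm:
  deltas: [0,0.022,-0.006,0,0,0,0,0.046,-0.009,0,0,0,0,0.069,-0.01,0,0,0,0,0.093,-0.007,0,0,0,0,0.116,-0.002,0,0,0]

```text
time: 4.78
eef_pos: [0.6759, 0.1203, 0.2302]
orientation: [0.0, 0.757, 0.654, -0.0]
force: [-1.2, -1.0, -0.1]
width: 0.106
gripper_force: 15.0
```

Run:
```python
from h import *
o=env.observe();print(o["eef_pos"],o["width"],o["force"],o["qpos"])
save("side","s2",(160,40,340,175),4)
```

```text
[0.67589334 0.12027824 0.23018541] 0.10582859779495457 [-1.22221878 -1.02106301 -0.10007562] [ 1.00410425e-03  4.44678087e-01  1.24299605e+00 -9.82047978e-04
  1.45354915e+00  1.46563919e-01]
```

View pics/s2.png

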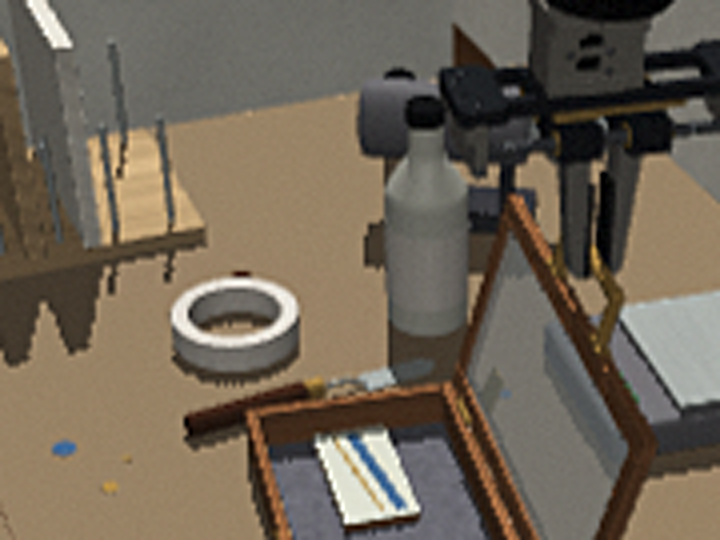

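The lid stands past upright and is still held by its bow. I release it, rise, and go to the near white board.

Request:
move_arm:
  deltas: [0,0,0,0,0,0,0,0,0,0,0,0,0,0,-0.03,0,0,0,0,0,-0.07,0,0,0,0,-0.02,-0.08,0,0,0]
  hand: 0.03

```text
time: 5.45
eef_pos: [0.656, 0.124, 0.3134]
orientation: [0.002, 0.756, 0.654, 0.002]
force: [-0.5, -0.2, 0.9]
width: 0.327
gripper_force: 0.0
```

Run:
```python
from h import *
plan([((.459,-.2757,.13),tool(-19)),((.459,-.2757,.0155),tool(-19))])
```

```text
now [0.656  0.124  0.3134] qpos [0.01 0.36 1.19 0.   1.58 0.15] t 5.45 yaw -8.3
[-0.4241, -0.1382, 0.1823] [0.3, -0.1, 10.7]
[-0.4242, -0.1388, 0.2968] [0.3, -0.1, 10.7]
```

Request:
move_arm:
  deltas: [-0.053,-0.017,0.02,0,0,2,-0.106,-0.034,0.04,0,0,4,-0.159,-0.052,0.06,0,0,6,-0.212,-0.07,0.08,0,0,8,-0.265,-0.087,0.1,0,0,10]
  hand: 0.08

```text
time: 6.08
eef_pos: [0.5294, -0.1265, 0.2094]
orientation: [0.0, 0.811, 0.585, 0.0]
force: [0.3, -0.4, 0.1]
width: 0.847
gripper_force: 0.0
```

Request:
move_arm:
  deltas: [-0.053,-0.017,0.03,0,0,0.7,-0.106,-0.034,0.06,0,0,0.7,-0.159,-0.051,0.082,0,0,0.7,-0.159,-0.051,0.082,0,0,0.7,-0.159,-0.051,0.082,0,0,0.7]

```text
time: 6.7
eef_pos: [0.4329, -0.2601, 0.1282]
orientation: [0.0, 0.814, 0.581, 0.0]
force: [0.8, -0.8, 0.3]
width: 0.87
gripper_force: 0.0
```

Run:
```python
from h import *
plan([((.459,-.2757,.13),tool(-19)),((.459,-.2757,.0155),tool(-19))])
for c in("top","side"):
    im=save(c,c+"3",None);h=cv2.cvtColor(im,cv2.COLOR_RGB2HSV)
    p=proj(c,(.552,.223,.018))
    k=np.zeros(h.shape[:2],np.uint8);cv2.circle(k,tuple(int(v) for v in p),34,1,-1)
    m=((h[...,1]<60)&(h[...,2]>165))|((h[...,0]>95)&(h[...,0]<125)&(h[...,1]>100))
    mm=cv2.morphologyEx((m&(k>0)).astype(np.uint8),cv2.MORPH_CLOSE,np.ones((5,5)))
    print(c,rect(c,mm,.018,p))
    crop=upimg(im[int(p[1])-70:int(p[1])+70,int(p[0])-50:int(p[0])+90],4)
    cv2.imwrite(f"pics/{c}3c.png",crop[...,::-1]); print(p, env.place_of(c,"sample_first")[:1])
    print(env.place_of(c,"lid_handle")[:1])
t=np.radians(-8.6);u=np.array([np.cos(t),np.sin(t),0]);H=np.array([.6191,.1263,.04])
q=H+u*-.193*np.cos(1.95)+np.array([0,0,.193*np.sin(1.95)]);print("handle exp",q,proj("top",q),proj("side",q))
a=cv2.imread("pics/top3c.png");b=cv2.imread("pics/side3c.png")
cv2.imwrite("pics/both3.png",cv2.resize(np.hstack([a,b]),(800,400)))
```

```text
now [ 0.4329 -0.2601  0.1282] qpos [-0.78  0.08  1.89  0.    1.17 -0.45] t 6.7 yaw -19.0
[-0.0063, 0.0298, -0.0018] [0.0, -0.0, -0.0]
[-0.0063, 0.0297, 0.1127] [0.0, -0.0, -0.0]
top (array([0.55280835, 0.21960593]), 83.00031280517578, (100.7, 57.1))
[194.63539028 208.53105749] [{'at': [194.9, 206.7], 'confidence': 0.88}]
[{'at': [226.8, 141.5], 'confidence': 0.88}]
side (array([0.5285556 , 0.23799066]), 0.0, (0.0, 0.0))
[250.26907368 157.03123263] [{'at': [266.1, 118.1], 'confidence': 0.27}]
[{'at': [315.8, 109.2], 'confidence': 0.84}]
handle exp [0.6897416  0.11561646 0.21928922] [227.06604311 145.00838459] [312.88905744 105.01442744]
```

View pics/both3.png

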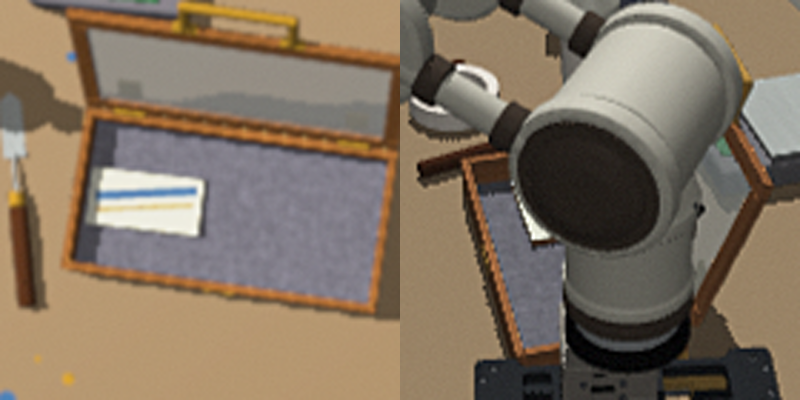

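The lid leans on its stop and the first board lies flat, its right end at about (215,211) in the top picture, where it was before. Now I grasp the near board.

Request:
move_arm:
  deltas: [-0.006,0.03,0,0,0,0,-0.006,0.03,0.04,0,0,0,-0.006,0.03,0.08,0,0,0,-0.006,0.03,0.105,0,0,0,-0.006,0.03,0.112,0,0,0]

```text
time: 7.62
eef_pos: [0.4581, -0.2745, 0.0143]
orientation: [-0.002, 0.814, 0.581, -0.0]
force: [-16.6, 12.9, 36.6]
width: 0.869
gripper_force: 18.6
```

Request:
move_arm:
  deltas: [0,0,0,0,0,0,0,0,0,0,0,0]

```text
time: 7.88
eef_pos: [0.4599, -0.2766, 0.0167]
orientation: [0.001, 0.814, 0.581, 0.0]
force: [0.5, 0.8, -1.1]
width: 0.869
gripper_force: 0.0
```

Run:
```python
from h import *
plan([((.459,-.2757,.0155),tool(-19))])
```

```text
now [ 0.4599 -0.2766  0.0167] qpos [-0.77  0.33  1.85  0.    0.95 -0.44] t 7.875 yaw -19.0
[0.0006, -0.0011, 0.0012] [0.1, 0.1, 0.0]
```

Request:
move_arm:
  deltas: [0.001,-0.001,0.0005,0,0,0,0.001,-0.001,0.0005,0,0,0,0.001,-0.001,0.0005,0,0,0,0.001,-0.001,0.0005,0,0,0]
  hand: 0
  squeeze: 15

```text
time: 8.38
eef_pos: [0.4585, -0.2749, 0.0152]
orientation: [0.0, 0.814, 0.581, 0.0]
force: [0.1, 0.5, 1.6]
width: 0.592
gripper_force: 15.0
```

Request:
move_arm:
  deltas: [0,0,-0.02,0,0,0,0,0,-0.06,0,0,0,0,0,-0.11,0,0,0,0,0,-0.15,0,0,0,0,0,-0.15,0,0,0]

```text
time: 9.0
eef_pos: [0.4602, -0.2766, 0.1689]
orientation: [0.004, 0.814, 0.581, 0.001]
force: [0.2, 0.0, -1.2]
width: 0.595
gripper_force: 15.0
```

Run:
```python
from h import *
o=env.observe();print(o["width"]*91.9,o["gripper_force"])
plan([((.5405,.1503,.15),tool(-7,6.3)),((.5405,.1503,.033),tool(-7,6.3))])
```

```text
54.70232920044387 14.999866783618927
now [ 0.4602 -0.2766  0.1689] qpos [-0.77  0.11  1.77 -0.    1.25 -0.43] t 9.0 yaw -19.0
[0.4298, -0.0632, 0.017] [1.0, 6.5, -12.0]
[0.4302, -0.064, 0.134] [1.0, 6.5, -12.0]
```

Request:
move_arm:
  deltas: [0.055,-0.008,0,0,0,-2,0.11,-0.016,0,0,1,-4,0.165,-0.024,0,0,2,-6,0.22,-0.032,0,0,3,-8,0.275,-0.04,0,0,4,-10]

```text
time: 9.62
eef_pos: [0.5092, 0.0002, 0.1633]
orientation: [-0.022, 0.76, 0.649, 0.028]
force: [0.0, -0.1, 0.9]
width: 0.597
gripper_force: 15.0
```

Run:
```python
from h import *
plan([((.5405,.1503,.13),tool(-7,6.3)),((.5405,.1503,.033),tool(-7,6.3))])
```

```text
now [5.092e-01 2.000e-04 1.633e-01] qpos [-0.28  0.04  1.86  0.07  1.25 -0.15] t 9.625 yaw -9.0
[0.1504, 0.0074, 0.044] [0.4, 2.3, -1.9]
[0.1436, 0.0071, 0.1407] [0.4, 2.3, -1.9]
```

Request:
move_arm:
  deltas: [0.05,0.003,0.015,0,1,-0.6,0.1,0.006,0.03,0,2,-1.2,0.14,0.007,0.04,0.2,2.3,-1.9,0.15,0.007,0.044,0.4,2.3,-1.9,0.15,0.007,0.044,0.4,2.3,-1.9]

```text
time: 10.25
eef_pos: [0.5403, 0.1478, 0.1302]
orientation: [-0.036, 0.748, 0.661, 0.041]
force: [0.3, -0.5, -0.3]
width: 0.598
gripper_force: 15.0
```

Run:
```python
from h import *
plan([((.5405,.1503,.05),tool(-7,6.3)),((.5405,.1503,.033),tool(-7,6.3))])
save("side","s4",(190,60,370,195),4)
o=env.observe();q=o["orientation"];R0=Rot.from_quat([*q[1:],q[0]])
c=o["eef_pos"]+R0.apply([0,0,.0072])
for s in((1,1),(1,-1),(-1,-1),(-1,1)): print(((proj("side",c+R0.apply([.055*s[0],.0275*s[1],0]))-[190,60])*4).round())
```

```text
now [0.5403 0.1478 0.1302] qpos [-0.01  0.19  1.77  0.12  1.17  0.07] t 10.25 yaw -7.0
[-0.0062, -0.0, 0.08] [-0.0, 0.1, -0.0]
[-0.008, -0.0, 0.0969] [-0.0, 0.1, -0.0]
[279. 269.]
[201. 281.]
[238. 389.]
[321. 376.]
```

View pics/s4.png

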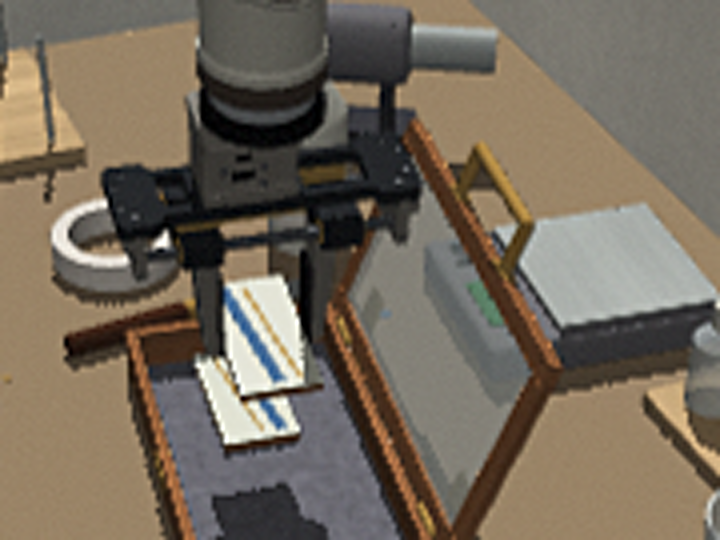

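The board is held level across and tipped left end up. Its near end is at about (275,389) in the crop, within 2 picture pixels of the prediction. I lower it.

Request:
move_arm:
  deltas: [-0.002,0,0.025,0,0,0,-0.004,0,0.05,0,0,0,-0.006,0,0.07,0,0,0,-0.007,0,0.083,0,0,0,-0.007,0,0.09,0,0,0]

```text
time: 10.92
eef_pos: [0.5417, 0.1499, 0.0411]
orientation: [-0.035, 0.749, 0.661, 0.042]
force: [0.7, -0.2, 0.1]
width: 0.596
gripper_force: 15.0
```

Request:
move_arm:
  deltas: [0,0,0.003,0,0,0,0,0,0.006,0,0,0,0,0,0.007,0,0,0,0,0,0.007,0,0,0]

```text
time: 11.42
eef_pos: [0.542, 0.1515, 0.0347]
orientation: [-0.035, 0.748, 0.661, 0.042]
force: [0.4, -0.1, -0.7]
width: 0.598
gripper_force: 15.0
```

Run:
```python
from h import *
plan([((.5405,.1503,.032),tool(-7,6.3))]);print(env.observe()["force"])
```

```text
now [0.542  0.1515 0.0347] qpos [-0.    0.33  1.81  0.13  0.99  0.05] t 11.425 yaw -7.1
[-0.0017, -0.0013, 0.0025] [0.1, 0.0, -0.1]
[ 0.35602636 -0.10566188 -0.69709862]
```

Request:
move_arm:
  deltas: [-0.001,-0.001,0.0015,0,0,0,-0.001,-0.001,0.003,0,0,0,-0.001,-0.001,0.003,0,0,0]

```text
time: 11.8
eef_pos: [0.5407, 0.1509, 0.0314]
orientation: [-0.035, 0.748, 0.661, 0.042]
force: [-0.2, -0.5, -0.4]
width: 0.598
gripper_force: 15.0
```

Request:
move_arm:
  deltas: [0,0,0.001,0,0,0,0,0,0.002,0,0,0,0,0,0.002,0,0,0]

```text
time: 12.18
eef_pos: [0.5408, 0.151, 0.0311]
orientation: [-0.036, 0.748, 0.661, 0.041]
force: [-6.7, -2.4, 13.9]
width: 0.591
gripper_force: 15.0
```

Request:
move_arm:
  deltas: [0,0,-0.0005,0,0,0,0,0,-0.0005,0,0,0,0,0,-0.0005,0,0,0,0,0,-0.0005,0,0,0]
  hand: 0.068

```text
time: 12.68
eef_pos: [0.5406, 0.1511, 0.0297]
orientation: [-0.036, 0.748, 0.661, 0.042]
force: [-0.1, -0.1, 0.0]
width: 0.738
gripper_force: 0.0
```

Request:
move_arm:
  deltas: [0,0,-0.015,0,0,0,0,0,-0.04,0,0,0,0,0,-0.08,0,0,0,0,0,-0.13,0,0,0,0,0,-0.15,0,0,0]

```text
time: 13.3
eef_pos: [0.5404, 0.1345, 0.1838]
orientation: [-0.033, 0.748, 0.661, 0.044]
force: [0.1, -0.5, -0.9]
width: 0.739
gripper_force: 0.0
```

Run:
```python
from h import *
plan([((.588,-.278,.1),tool(10.9))])
```

```text
now [0.5404 0.1345 0.1838] qpos [-0.04  0.12  1.74  0.11  1.27  0.06] t 13.3 yaw -7.1
[-0.4103, 0.0976, 0.0399] [1.5, -6.2, -18.0]
```

Request:
move_arm:
  deltas: [-0.055,0.012,0,0,-1,-3,-0.11,0.025,0,0,-2,-6,-0.165,0.038,0,0.5,-3,-9,-0.22,0.05,0.005,0.8,-4,-12,-0.275,0.064,0.01,1,-5,-15]
  hand: 0.082

```text
time: 13.92
eef_pos: [0.5688, -0.1453, 0.1402]
orientation: [-0.006, 0.656, 0.755, 0.008]
force: [0.7, -0.2, -0.1]
width: 0.889
gripper_force: 0.0
```

Run:
```python
from h import *
plan([((.588,-.278,.1),tool(10.9))])
```

```text
now [ 0.5688 -0.1453  0.1402] qpos [-0.47  0.27  1.64  0.02  1.23 -0.61] t 13.925 yaw 8.0
[-0.1349, 0.0004, 0.0376] [0.2, -1.1, -2.9]
```

Request:
move_arm:
  deltas: [-0.05,0,0.01,0,-0.5,-1,-0.1,0,0.025,0,-1.1,-2,-0.135,0,0.037,0.2,-1.1,-2.9,-0.135,0,0.037,0.2,-1.1,-2.9,-0.135,0,0.037,0.2,-1.1,-2.9]

```text
time: 14.55
eef_pos: [0.5873, -0.2756, 0.1002]
orientation: [-0.001, 0.637, 0.771, 0.0]
force: [0.8, 0.1, -0.7]
width: 0.893
gripper_force: 0.0
```

Run:
```python
from h import *
plan([((.588,-.278,.1),tool(10.9)),((.588,-.278,.0155),tool(10.9))])
a=save("top","t5",(160,165,310,265),1);b=save("side","s5",(190,110,340,210),1)
a=upimg(a[165:265,160:290],6)[:,:,::-1]; b=upimg(b[115:215,215:335],5)[:,:,::-1]
cv2.imwrite("pics/t5.png",a);cv2.imwrite("pics/s5.png",b)
for x,y in((.5525,.2233),(.5405,.1503),(.5315,.0768)): print((proj("top",(x,y,.02))-[160,165])*6)
```

```text
now [ 0.5873 -0.2756  0.1002] qpos [-0.63  0.46  1.48  0.    1.2  -0.81] t 14.55 yaw 10.8
[-0.0025, 0.0003, 0.0002] [-0.0, -0.1, -0.1]
[-0.0026, 0.0003, 0.0847] [-0.0, -0.1, -0.1]
[206.5567401  259.74339914]
[363.30391061 284.33518026]
[521.08879063 302.50224643]
```

View pics/t5.png

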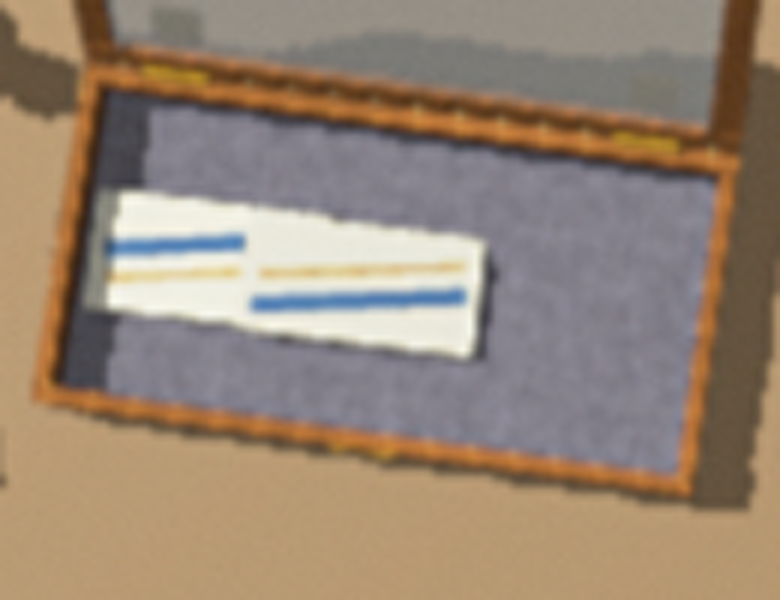

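The second board lies in line on the first. Its centre is at about (363,283) in the crop as planned, 71 mm further right than the first, with its right end at x≈480. Next I take the other board.

Request:
move_arm:
  deltas: [-0.002,0,0.025,0,0,0,-0.002,0,0.05,0,0,0,-0.002,0,0.068,0,0,0,-0.002,0,0.077,0,0,0,-0.002,0,0.081,0,0,0]

```text
time: 15.28
eef_pos: [0.5875, -0.2778, 0.0183]
orientation: [-0.001, 0.637, 0.771, 0.0]
force: [-0.6, -0.2, 0.7]
width: 0.891
gripper_force: 0.0
```

Request:
move_arm:
  deltas: [0,0,0.002,0,0,0,0,0,0.0035,0,0,0,0,0,0.0035,0,0,0]

```text
time: 15.65
eef_pos: [0.5875, -0.2781, 0.0151]
orientation: [-0.001, 0.637, 0.771, 0.0]
force: [-0.9, 0.1, 0.3]
width: 0.894
gripper_force: 0.0
```

Request:
move_arm:
  deltas: [0,0,0,0,0,0,0,0,0,0,0,0,0,0,0,0,0,0,0,0,0,0,0,0]
  hand: 0

```text
time: 16.15
eef_pos: [0.5874, -0.278, 0.0149]
orientation: [-0.001, 0.637, 0.771, 0.0]
force: [0.3, -0.6, -0.3]
width: 0.6
gripper_force: 15.0
```

Request:
move_arm:
  deltas: [0,0,-0.02,0,0,0,0,0,-0.06,0,0,0,0,0,-0.11,0,0,0,0,0,-0.15,0,0,0,0,0,-0.15,0,0,0]

```text
time: 16.77
eef_pos: [0.59, -0.2799, 0.171]
orientation: [0.004, 0.637, 0.771, 0.001]
force: [0.4, 0.6, -0.3]
width: 0.595
gripper_force: 15.0
```

Run:
```python
from h import *
o=env.observe();print(o["width"]*91.9,o["gripper_force"])
plan([((.5315,.0768,.14),tool(-7,6.3))])
```

```text
54.70467590113105 14.999510049819946
now [ 0.59   -0.2799  0.171 ] qpos [-0.63  0.4   1.43  0.    1.31 -0.82] t 16.775 yaw 10.9
[0.3615, 0.0095, 0.0291] [-0.6, 6.5, 17.9]
```

Request:
move_arm:
  deltas: [0.055,0.0015,0,0,1,3,0.11,0.003,0,0,2,6,0.165,0.0045,0,0,3,9,0.22,0.006,0.01,-0.2,4,12,0.275,0.0075,0.02,-0.4,5,15]

```text
time: 17.4
eef_pos: [0.5419, -0.0048, 0.1442]
orientation: [-0.033, 0.732, 0.679, 0.03]
force: [-0.0, 0.4, -0.2]
width: 0.596
gripper_force: 15.0
```

Run:
```python
from h import *
plan([((.5315,.0768,.13),tool(-7,6.3))])
```

```text
now [ 0.5419 -0.0048  0.1442] qpos [-0.28  0.16  1.77  0.09  1.24 -0.24] t 17.4 yaw -4.3
[0.079, -0.0164, 0.0215] [-0.7, 1.2, 2.7]
```

Request:
move_arm:
  deltas: [0.04,-0.008,0.008,-0.3,0.6,1.3,0.079,-0.016,0.02,-0.7,1.2,2.7,0.079,-0.016,0.021,-0.7,1.2,2.7,0.079,-0.016,0.021,-0.7,1.2,2.7]

```text
time: 17.9
eef_pos: [0.5326, 0.0744, 0.131]
orientation: [-0.036, 0.747, 0.662, 0.041]
force: [0.1, -0.5, -1.0]
width: 0.593
gripper_force: 15.0
```

Run:
```python
from h import *
plan([((.5315,.0768,.04),tool(-7,6.3)),((.5315,.0768,.031),tool(-7,6.3))])
```

```text
now [0.5326 0.0744 0.131 ] qpos [-0.15  0.14  1.82  0.12  1.18 -0.08] t 17.9 yaw -6.9
[-0.0077, -0.0014, 0.0907] [0.0, 0.1, 0.1]
[-0.0087, -0.0014, 0.0997] [0.0, 0.1, 0.1]
```

Request:
move_arm:
  deltas: [-0.002,-0.001,0.025,0,0,0,-0.004,-0.001,0.05,0,0,0,-0.006,-0.001,0.07,0,0,0,-0.008,-0.001,0.083,0,0,0,-0.008,-0.001,0.09,0,0,0]

```text
time: 18.52
eef_pos: [0.5324, 0.0761, 0.0407]
orientation: [-0.036, 0.748, 0.662, 0.041]
force: [0.0, 0.5, -1.2]
width: 0.597
gripper_force: 15.0
```

Request:
move_arm:
  deltas: [0,0,0.003,0,0,0,0,0,0.005,0,0,0,0,0,0.007,0,0,0,0,0,0.0085,0,0,0,0,0,0.0085,0,0,0]

```text
time: 19.15
eef_pos: [0.5324, 0.0778, 0.0327]
orientation: [-0.036, 0.747, 0.662, 0.041]
force: [0.1, -0.3, -0.2]
width: 0.594
gripper_force: 15.0
```

Request:
move_arm:
  deltas: [0,0,0.001,0,0,0,0,0,0.002,0,0,0,0,0,0.003,0,0,0,0,0,0.003,0,0,0]

```text
time: 19.65
eef_pos: [0.5325, 0.078, 0.0306]
orientation: [-0.036, 0.747, 0.662, 0.041]
force: [-2.4, -1.4, 8.0]
width: 0.594
gripper_force: 15.0
```

Contact at 8 N. I release it and rise.

Request:
move_arm:
  deltas: [0,0,-0.0005,0,0,0,0,0,-0.0005,0,0,0,0,0,-0.0005,0,0,0,0,0,-0.0005,0,0,0]
  hand: 0.068

```text
time: 20.15
eef_pos: [0.5324, 0.0781, 0.0301]
orientation: [-0.036, 0.747, 0.662, 0.041]
force: [-0.4, -0.6, 0.6]
width: 0.739
gripper_force: 0.0
```

Request:
move_arm:
  deltas: [0,0,-0.015,0,0,0,0,0,-0.04,0,0,0,0,0,-0.08,0,0,0,0,0,-0.13,0,0,0,0,0,-0.15,0,0,0]

```text
time: 20.78
eef_pos: [0.5321, 0.0612, 0.1841]
orientation: [-0.033, 0.747, 0.662, 0.044]
force: [0.3, -0.1, 0.4]
width: 0.742
gripper_force: 0.0
```

Request:
move_arm:
  deltas: [-0.055,-0.03,0,0,0,0,-0.11,-0.06,0,0,0,0,-0.165,-0.09,0,0,0,0,-0.22,-0.12,0,0,0,0,-0.25,-0.13,0,0,0,0]

```text
time: 21.4
eef_pos: [0.3699, -0.1713, 0.1526]
orientation: [-0.035, 0.748, 0.661, 0.041]
force: [-0.0, -0.8, 0.2]
width: 0.737
gripper_force: 0.0
```

Run:
```python
from h import *
a=np.array(env.snapshot("top"));b=np.array(env.snapshot("side"))
a=cv2.resize(a[165:265,160:290],(520,400),interpolation=cv2.INTER_CUBIC);b=cv2.resize(b[100:240,215:315],(280,400),interpolation=cv2.INTER_CUBIC)
cv2.imwrite("pics/f6.png",np.hstack([a,b])[...,::-1])
print(env.observe()["time"],env.observe()["eef_pos"])
```

```text
21.5 [ 0.37046104 -0.17166798  0.15263173]
```

View pics/f6.png

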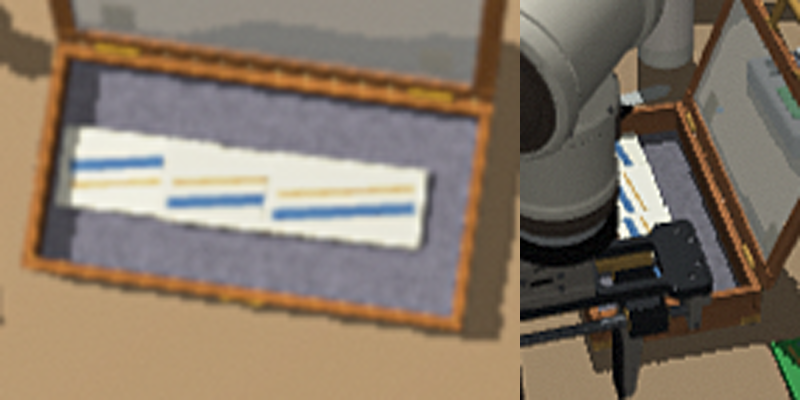

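The top crop shows the three boards shingled in line, with ends at about x=269 and x=424 for the last one. They sit about 73 mm apart and the lid is open, so I hand in.

```bash
python3 -c "
from cell import env
print(env.hand_in())"
```

```text
the job is handed in; nothing more can be done
None
```

The lid leans open on its stop, both boards are shingled to the right of the first at about 71 and 73 mm steps (measured from the top picture), and the job was handed in at 21.5 s, with no verdict returned.

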